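# Sweep the loose round plugs into their bay of the sorting tray

## Task

Two round wooden plugs lie loose in the open near part of the sorting tray, in a row with two oblong wooden keys. With the fingertips, sweep the two plugs across the tray floor, without picking them up, until they lie flat and completely inside the bay that already holds a third such plug, which stays in that bay. Leave the two keys and the brass weight in the other bay where they are, and disturb nothing else on the bench.

Things in the scene. Friction and masses are not known exactly. Their poses are not given: they have to be found in the camera images.
- tray: fixed sorting tray, 316 mm (x) by 396 mm (y) outside; white floor, its top 4 mm above the bench; aluminium rim 6 mm thick, top 18 mm above the bench. Origin: centre of the underside; x points away from the robot, y left (turned up to 15 degrees). Inside: x -152 to 152, y -192 to 192 mm. The floor nearer than x = 45 mm is one open area; two bays lie beyond
- bay_left (a point): centre of the left bay's floor, at tray x 98, y 98 mm. The bay spans tray x 45 to 152 and y 4 to 192 mm and is open towards the robot at x = 45 mm, with no step
- bay_right (a point): centre of the right bay's floor, at tray x 98, y -98 mm, the mirror image of the left bay. Between the bays a divider 8 mm thick, as high as the rim, runs along tray y = 0 from x = 45 mm to the far rim
- plug_a: loose round plug of brown wood, an upright disc 36 mm in diameter and 20 mm high, about 13 to 26 g; origin: centre of its underside. The two loose plugs and the two keys lie in a row across the near part of the tray (tray x about -85 to -55 mm), about 80 mm apart, in any order
- plug_b: second loose round plug, as plug_a
- plug_home: third round plug, the same as plug_a, already in one of the two bays near its far end: it shows which bay the plugs belong in. It may be shifted within the bay
- key_a: oblong key of the same brown wood, 44 mm (its x) by 20 mm (its y) and 20 mm high, lying in the row with the loose plugs, turned any way; origin: centre of its underside. To be left alone
- key_b: second oblong key, as key_a. To be left alone
- weight: brass weight with a knob on top, 44 mm in diameter, 47 mm high, standing in the other bay; origin: centre of its underside. To be left alone
- torch: yellow and black hand torch lying on the bench left of the tray, 165 mm long, 39 mm high. To be left alone
- soft_brush: brush lying on the bench right of the tray, about 200 mm long. To be left alone
- jar: closed jar on the bench to the right of the tray, 64 mm in diameter, 85 mm high. To be left alone
- swab_cup: white ceramic cup on the bench to the left of the tray, 72 mm in diameter, 75 mm high. To be left alone
Things that resemble listed ones, but are neither listed nor needed, are in the scene too. Leave any green look-alike of the plug_b alone.

How it is judged (in metres and radians):
At the end, for the whole second after the job is handed in: All three plugs rest flat (0.15 rad) in the bay without the brass weight, centres at least 13 mm beyond its mouth (tray x over 58 mm) and 15 mm to its side of the divider's middle; keys and weight are within 15 mm of where they began (((y of weight in the frame of tray below 0 m and y of each of plug_a, plug_b, plug_home in the frame of tray above 0.015 m) or (y of weight in the frame of tray above 0 m and y of each of plug_a, plug_b, plug_home in the frame of tray below -0.015 m)) and x of plug_a in the frame of tray between 0.058 and 0.15 m and z of each of plug_a, plug_b, plug_home in the frame of tray below 0.01 m and angle between each of plug_a, plug_b, plug_home's own z axis and vertical below 0.15 rad and linear speed of each of plug_a, plug_b, plug_home below 0.02 m/s and y of plug_a in the frame of tray between -0.19 and 0.19 m and x of plug_b in the frame of tray between 0.058 and 0.15 m and y of plug_b in the frame of tray between -0.19 and 0.19 m and x of plug_home in the frame of tray between 0.058 and 0.15 m and y of plug_home in the frame of tray between -0.19 and 0.19 m and distance of each of key_a, key_b, weight from where it was at the start of the episode below 0.015 m); the robot touches nothing.
It fails at once if a round plug was lifted (underside more than 15 mm above the bench) (z of any of plug_a, plug_b, plug_home in the frame of tray above 0.015 m).
It fails at once if a round plug was swept off the tray (z of any of plug_a, plug_b, plug_home in the frame of tray below -0.002 m).
It fails at once if the third plug's centre came out of its bay (x of plug_home in the frame of tray below 0.045 m).
It fails at once if a key or the brass weight moved by more than 15 mm (distance of any of key_a, key_b, weight from where it was at the start of the episode above 0.015 m).
It fails at once if torch, brush, jar or cup moved by more than 20 mm (distance of any of torch, soft_brush, jar, swab_cup from where it was at the start of the episode above 0.02 m).
It also fails if it takes over 72 s, if anything falls off the work surface, if the arm or the gripper's body presses on something with over 40 N, if the wrist force passes 120 N, or if a joint passes its speed limit or range.

## Robot

A 6-joint arm with a two-finger parallel gripper is mounted at the origin on the work surface. World frame = base frame: x ahead of the robot, y to its left, z up, the work surface at z = 0. Lengths are in m, angles in degrees, forces in N, time in s.
With the tool pointing down it reaches from about 0.3 to 0.75 m from the base axis. Payload 8.5 kg.
Tool frame: the origin (TCP) lies midway between the tips of the shut fingers; the grasp point (between the pads) lies 19 mm behind it (env.grasp_offset is the distance from the TCP to the grasp point, in m); z points along the fingers, y is the line along which they close (so a half turn about z gives the same grasp; the last joint's range is limited). The gripper opens to 85 mm and grips with 20 to 120 N. Pads are 22 mm wide; open, the fingers measure 114 mm over their backs; the gripper's body (76 mm by 85 mm) begins 54 mm behind the grasp point. The pads swing forward as they close: fully open they stand 13 mm farther back than shut.
Start: joints at [-86.763, 21.807, 74.336, -0, 83.858, -12.336], TCP at [0.148, -0.53, 0.231] pointing down, gripper open.
Joint ranges: [-178.18, 178.18], [-50.72, 133.34], [12.68, 142.11], [-81.47, 261.47], [9.98, 163.14], [-165.26, 165.26]. Speed limits (degrees/s): [136.94, 136.94, 180, 180, 180, 180].

## Interface

Orientations are given as a 3x3 rotation matrix whose columns are the frame's x, y, z axes.
In Python, from rig import env gives the robot as it stands.
- The arm moves only by the tool servo_tool, never from a script. Its argument "deltas" is text: rows parted by semicolons, each of 7 numbers parted by spaces: the opening, from 0 (shut) to 1 (fully open), then the shift along the tool's x, y, z in mm, then the turn, a rotation vector about the tool's x, y, z in rad. A call has 1 to 8 rows; each row shifts and turns the commanded pose from where the row before left it, along the tool's axes as they then stand; what a row does not reach is not made up. A row lasts 1/12 s, in which the tool goes at most 41.7 mm and 7.16 degrees, less where a joint would pass 70% of its speed; a pose out of reach is approached as far as the arm can. A call is refused whole if a number of a shift passes 41.7 or a number of a turn 0.125, either way. A call with a gripper value outside its range is refused whole. The fingers move at their own pace and stop on an object; "newtons" is the grip in N (left out, the last holds). Time passes only in rows, so rows that do not move let the fingers close. It gives the time, the measured TCP pose, the force, the opening and the grip force at its end, in the units of the state.
- env.observe(): the state, without advancing time (a new reading comes with each control period).
- env.get_image(name): name is "side" or "top" or "wrist"; returns a dict with "img" (384x512x3 uint8, red, green, blue), "depth" (384x512 float32, m along the optical axis (not along the pixel's ray), 0 where there is no reading), "camera_matrix" (3x3 intrinsics, pixels), "world_to_cam" (4x4, takes a point from world to camera coordinates). Camera axes: x right, y down, z forward; pixel columns grow to the right and rows downward; lengths in m; the calibration is good to about 2 mm. A picture is of the moment at which its call begins.
- env.close_job(): hands the job in; it is judged then, once.
Trained networks look in a picture, given as the dict that the camera call returned (one of the last four; its "shot" number tells which), for a name from the list of things; names that differ only in an ending like _2 or _b are one class to them, and where a whole thing is asked for, a point or a joint stands for the part that bears it (a point fixed in the world has none). Each returns a list of dicts, best first, with "conf" (0 to 1); they miss things now and then, are a little off and sometimes report something else, mostly with a low value. They report only what shows in the picture. A call takes as long as a camera call. They do not tell look-alikes from the thing itself.
- env.spot_in(name, picture): "bbox" ([centre column, centre row, width, height] in pixels, round what is visible of it).
- env.spot_point(name, picture): "uv" ([column, row] in pixels: a listed point, or the origin of a listed thing).
The state is a dict: "time_s": time; "q": joint angles; "qvel": joint speeds; "joint_efforts": joint torques, N m; "position": TCP position; "tool_rot": TCP orientation; "ft_force": force on the tool from outside, world axes, zero at the start; "wrist_torque": the same for the moment, N m; "grip_width": finger opening in m; "gripper_force": force on a finger pad.
Only numpy, scipy, OpenCV 4.12 (cv2) and the standard library are available. Lean on these libraries where they do the work, as an engineer would, in place of code of your own. Each camera call takes 0.05 s, during which the arm holds its last target. There are 200 camera calls.

## Working session

There is one attempt and no reset: what is moved stays moved. The work goes in short steps, Python scripts to look and compute and a tool call to move; the robot and the scene stay as the last step left them, time stands still between calls to the robot, and variables do not carry over. Pictures are saved under pics/ and viewed, at most 10 in all, crops included, and the job is handed in when it is done.

Besides the shell and the picture viewer there is one more tool, called by a JSON object that holds its "fn" and its "kwargs". servo_tool: Moves the arm, as the interface text tells. Its arguments: {"type":"object","properties":{"deltas":{"type":"string"},"newtons":{"type":"number"}},"required":["deltas"]}

```bash
mkdir -p pics
cat > h.py <<'E'
import numpy as np, cv2
from rig import env
def ray(p,uv,z):
    K=np.array(p["camera_matrix"]);T=np.array(p["world_to_cam"]);R=T[:3,:3];c=-R.T@T[:3,3]
    d=R.T@np.linalg.inv(K)@np.array([uv[0],uv[1],1.]);return c+d*(z-c[2])/d[2]
def proj(p,X):
    K=np.array(p["camera_matrix"]);T=np.array(p["world_to_cam"]);v=K@(T[:3,:3]@np.array(X)+T[:3,3]);return v[:2]/v[2]
E
python3 - <<'E'
from h import *
p=env.get_image("top");cv2.imwrite("pics/top.png",cv2.cvtColor(p["img"],cv2.COLOR_RGB2BGR))
s=env.observe();print(s["position"],s["tool_rot"])
for n in ["plug_a","key_a","weight","jar","swab_cup","torch","soft_brush","tray"]:
    for d in env.spot_in(n,p): print(n,np.round(d["bbox"]),round(d["conf"],2),np.round(ray(p,d["bbox"][:2],.024),3))
for n in ["bay_left","bay_right","tray","plug_a","key_a"]:
    for d in env.spot_point(n,p): print(n,np.round(d["uv"],1),round(d["conf"],2),np.round(ray(p,d["uv"],.004 if n!="tray" else 0),3))
E
```

```text
[ 0.14761919 -0.52951219  0.23071437] [[ 9.63292430e-01  2.68454252e-01 -9.24664557e-05]
 [ 2.68454098e-01 -9.63291377e-01  1.45589598e-03]
 [ 3.01769328e-04 -1.42727658e-03 -9.99998936e-01]]
plug_a [304. 197.  14.  17.] 0.65 [ 0.51  -0.163  0.024]
plug_a [293. 259.  14.  11.] 0.46 [ 0.322 -0.13   0.024]
key_a [275. 202.  12.  16.] 0.55 [ 0.492 -0.075  0.024]
weight [290. 139.  15.  14.] 0.68 [ 0.688 -0.121  0.024]
weight [261. 182. 141. 114.] 0.46 [ 0.555 -0.034  0.024]
jar [385. 158.  24.  26.] 0.62 [ 0.632 -0.414  0.024]
jar [108. 235.  43.  47.] 0.35 [0.39  0.422 0.024]
swab_cup [276. 201.  10.  13.] 0.23 [ 0.496 -0.08   0.024]
soft_brush [263. 181. 142. 117.] 0.17 [ 0.556 -0.038  0.024]
tray [263. 184. 142. 116.] 0.61 [ 0.547 -0.038  0.024]
bay_left [224.3 157.1] 0.71 [0.634 0.08  0.004]
bay_right [285.  144.8] 0.78 [ 0.675 -0.109  0.004]
tray [260.9 183.4] 0.59 [ 0.553 -0.034  0.   ]
tray [289.6 142.3] 0.4 [ 0.685 -0.123  0.   ]
plug_a [300.4 197.2] 0.63 [ 0.511 -0.155  0.004]
plug_a [289.8 259. ] 0.54 [ 0.323 -0.122  0.004]
plug_a [253.8 207.9] 0.53 [ 0.477 -0.012  0.004]
key_a [221.5 208.7] 0.56 [0.473 0.087 0.004]
key_a [274.6 201.4] 0.54 [ 0.497 -0.076  0.004]
```

View pics/top.png

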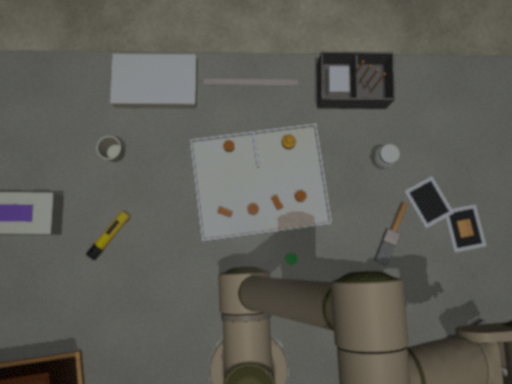

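The picture shows the row, from the left: key (225,211), round plug (253,208), key (277,202), round plug (300,196). The home plug is at (229,146) in the left bay and the brass weight at (289,142) in the right bay. Possible mix-ups are the two keys and the green disc at (292,259), outside the tray. I'll leave all of those and take the plugs at (253,208) and (300,196).

Run:
```python
from h import *
p=env.get_image("top");im=p["img"]
cv2.imwrite("pics/crop.png",cv2.resize(cv2.cvtColor(im[115:270,180:345],cv2.COLOR_RGB2BGR),None,fx=3.8,fy=3.8,interpolation=cv2.INTER_CUBIC))
hsv=cv2.cvtColor(im,cv2.COLOR_RGB2HSV)
w=((hsv[...,1]<40)&(hsv[...,2]>140)).astype(np.uint8)
n,l,st,c=cv2.connectedComponentsWithStats(cv2.morphologyEx(w,cv2.MORPH_CLOSE,np.ones((5,5))))
i=l[190,240];print("comp",st[i] if i else None, hsv[190,240])
r=cv2.minAreaRect(np.argwhere(l==i)[:,::-1].astype(np.float32));print(r)
B=cv2.boxPoints(r);C=[ray(p,b,.011) for b in B];print(np.round(B,1),np.round(C,3))
ctr=np.mean(C,0)
e=[C[(k+1)%4]-C[k] for k in range(4)];print([round(float(np.linalg.norm(x)),3) for x in e],[round(float(np.degrees(np.arctan2(x[1],x[0]))),1) for x in e])
m=((hsv[...,0]<25)&(hsv[...,1]>110)&(hsv[...,2]>80)).astype(np.uint8);m[:120]=0;m[245:]=0;m[:,:195]=0;m[:,330:]=0
n,l,st,c=cv2.connectedComponentsWithStats(m)
for k in range(1,n):
  if st[k][4]>15: print(np.round(c[k],1),st[k][4],np.round(ray(p,c[k],.02),4),cv2.minAreaRect(np.argwhere(l==k)[:,::-1].astype(np.float32))[1:])
np.save("ctr.npy",ctr);print(ctr, p["depth"][190,240])
```

```text
comp None [ 60   6 139]
((255.5, 191.5), (383.0, 511.0), 90.0)
[[ -0.   0.]
 [511.   0.]
 [511. 383.]
 [  0. 383.]] [[ 1.143  0.811  0.011]
 [ 1.165 -0.848  0.011]
 [-0.03  -0.764  0.011]
 [-0.037  0.716  0.011]]
[1.659, 1.198, 1.48, 1.184] [-89.3, 176.0, 90.3, 4.6]
[288.3 141.2] 136 [ 0.683  -0.1173  0.02  ] ((12.0, 12.0), 90.0)
[228.5 145.5] 79 [0.6674 0.0673 0.02  ] ((9.0, 9.0), 90.0)
[300.2 195.6] 80 [ 0.5137 -0.153   0.02  ] ((9.0, 9.0), 90.0)
[276.6 202. ] 65 [ 0.4935 -0.0812  0.02  ] ((13.015229225158691, 4.856429100036621), 60.945396423339844)
[252.7 208.4] 69 [ 0.4734 -0.0086  0.02  ] ((8.485280990600586, 8.485280990600586), 45.0)
[224.4 211.4] 56 [0.4638 0.0769 0.02  ] ((12.4415864944458, 4.456687927246094), 21.801406860351562)
[ 0.56027879 -0.02133487  0.011     ] 1.3699559
```

View pics/crop.png

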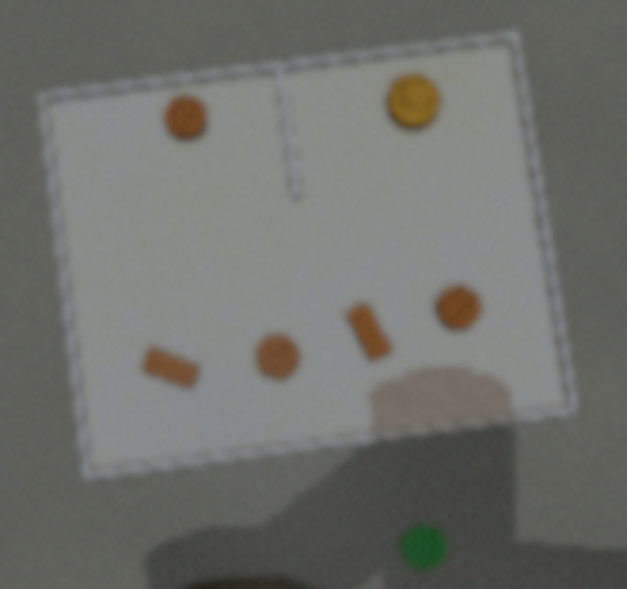

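The crop confirms the choice: the round brown discs are at crop (277,356) and (458,307). The rim's outer corners are at about (40,93), (518,33), (577,412) and (84,478).

```bash
cat >> h.py <<'E'
yaw=0;ct=None
def fit(p):
    from scipy.optimize import least_squares
    uv=np.array([(40,93),(518,33),(577,412),(84,478)])/3.8+[180,115]-.37
    W=np.array([ray(p,u,.018)[:2] for u in uv]);M=np.array([(158,198),(158,-198),(-158,-198),(-158,198)])/1000
    R=lambda t:np.array([[np.cos(t),-np.sin(t)],[np.sin(t),np.cos(t)]])
    s=least_squares(lambda v:((M@R(v[2]).T+v[:2])-W).ravel(),[.55,-.03,.1]);return s.x,s.fun
E
python3 - <<'E'
from h import *
p=env.get_image("top");v,f=fit(p);print(np.round(v,4),np.degrees(v[2]),np.round(f*1000,1));np.save("tray.npy",v)
R=np.array([[np.cos(v[2]),-np.sin(v[2])],[np.sin(v[2]),np.cos(v[2])]])
for n,u in dict(weight=(288.3,141.2),home=(228.5,145.5),A=(300.2,195.6),keyR=(276.6,202),B=(252.7,208.4),keyL=(224.4,211.4)).items():
    X=ray(p,u,.023)[:2];print(n,np.round(X*1000),np.round(R.T@(X-v[:2])*1000))
c=np.linalg.inv(np.array(p["world_to_cam"]))[:3,3];print(c)
s=env.observe();P=np.array(s["position"]);T=np.array(s["tool_rot"])
def tw(tx,ty): return R@np.array([tx,ty])+v[:2]
for t in [(-115,-2)]: print(t,tw(t[0]/1e3,t[1]/1e3))
E
```

```text
[ 0.5589 -0.0304  0.1382] 7.920586227570023 [ 1.   1.6  1.4 -0.8 -1.4 -1.2 -0.9  0.4]
weight [ 682. -117.] [ 110. -103.]
home [667.  67.] [120.  82.]
A [ 513. -153.] [ -62. -115.]
keyR [493. -81.] [-72. -41.]
B [473.  -9.] [-82.  33.]
keyL [463.  77.] [-80. 119.]
[0.34048187 0.01088167 1.35940177]
(-115, -2) [ 0.44526193 -0.04825058]
```

{"fn": "servo_tool", "kwargs": {"deltas": "0.3 26 -26 0 0 0 0;0.3 26 -26 0 0 0 0;0.3 26 -26 0 0 0 0;0.3 26 -26 0 0 0 0;0.3 26 -26 0 0 0 0;0.3 26 -26 0 0 0 0;0.3 26 -26 0 0 0 0;0.3 26 -26 0 0 0 0"}}

```text
time_s: 1.47
position: [0.2926, -0.272, 0.2315]
tool_rot: [[0.963, 0.268, 0.0], [0.268, -0.963, -0.0], [0.0, 0.001, -1.0]]
ft_force: [0.9, -0.2, 0.7]
grip_width: 0.0259
gripper_force: 0.0
```

{"fn": "servo_tool", "kwargs": {"deltas": "0.3 26 -26 0 0 0 0;0.3 26 -26 5 0 0 0;0.3 26 -26 15 0 0 0;0.3 26 -26 20 0 0 0;0.3 26 -26 20 0 0 0;0.3 26 -26 20 0 0 0;0.3 26 -26 20 0 0 0;0.3 15 -15 20 0 0 0"}}

```text
time_s: 2.13
position: [0.4298, -0.0288, 0.111]
tool_rot: [[0.963, 0.27, 0.001], [0.27, -0.963, 0.0], [0.001, 0.0, -1.0]]
ft_force: [0.7, -0.1, -0.2]
grip_width: 0.0258
gripper_force: 0.0
```

{"fn": "servo_tool", "kwargs": {"deltas": "0.3 0 0 0 0 0 0;0.3 0 0 0 0 0 0"}}

```text
time_s: 2.3
position: [0.4286, -0.0307, 0.1111]
tool_rot: [[0.963, 0.271, -0.002], [0.271, -0.963, 0.0], [-0.002, -0.001, -1.0]]
ft_force: [0.0, -0.4, 0.2]
grip_width: 0.0256
gripper_force: 0.0
```

{"fn": "servo_tool", "kwargs": {"deltas": "0.3 3 -3 15 0 0 0;0.3 3 -3 20 0 0 0;0.3 2 -3 20 0 0 0;0.3 0 0 20 0 0 0;0.3 0 0 15 0 0 0;0.3 0 0 10 0 0 0;0.3 0 0 0 0 0 0"}}

```text
time_s: 2.88
position: [0.4337, -0.0218, 0.0112]
tool_rot: [[0.964, 0.267, -0.001], [0.267, -0.964, 0.0], [-0.001, -0.001, -1.0]]
ft_force: [0.8, 1.2, -0.5]
grip_width: 0.0253
gripper_force: 0.0
```

Run:
```python
from h import *
p=env.get_image("side");im=p["img"];s=env.observe();print(s["position"],s["ft_force"])
u=proj(p,s["position"]);print(u)
x,y=[int(a) for a in u];x=min(max(x,110),402);y=min(max(y,80),304)
cv2.imwrite("pics/side1.png",cv2.resize(cv2.cvtColor(im[y-80:y+80,x-110:x+110],cv2.COLOR_RGB2BGR),None,fx=3.5,fy=3.5))
```

```text
[ 0.43409279 -0.02176844  0.0120318 ] [-0.0038967  -0.09357718 -0.01601818]
[277.45123562 207.4244306 ]
```

View pics/side1.png

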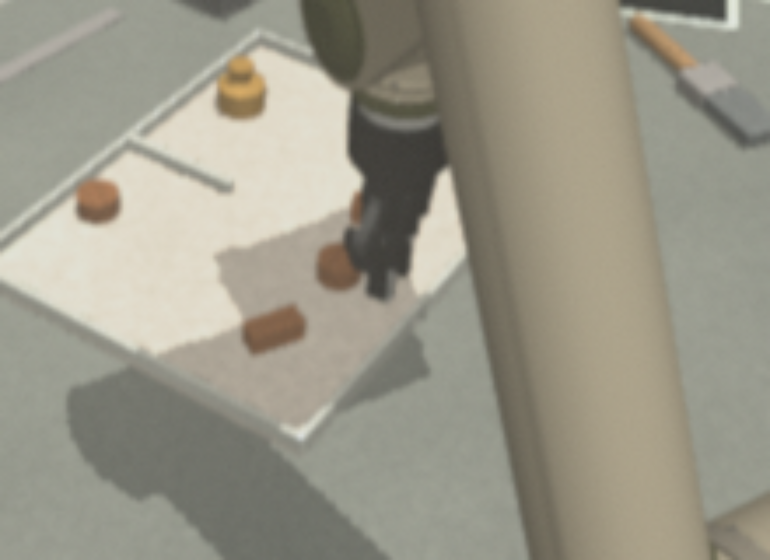

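The fingertips (crop 378,290) stand right behind plug B (338,265), clear of the keys, so I'll push.

{"fn": "servo_tool", "kwargs": {"deltas": "0.3 6 -1 2 0 0 0;0.3 8 -1 0 0 0 0;0.3 8 0 0 0 0 0;0.3 10 0 0 0 0 0;0.3 10 0 0 0 0 0;0.3 10 0 0 0 0 0;0.3 10 0 0 0 0 0;0.3 10 0 0 0 0 0"}}

```text
time_s: 3.6
position: [0.5043, 0.001, 0.0104]
tool_rot: [[0.963, 0.269, 0.001], [0.269, -0.963, -0.0], [0.001, 0.001, -1.0]]
ft_force: [-0.6, -0.8, -0.1]
grip_width: 0.0254
gripper_force: 0.2
```

```bash
cat >> h.py <<'E'
def look(name,f=None,clip=(120,245,195,330)):
    p=env.get_image(name);im=p["img"];v=np.load("tray.npy")
    R=np.array([[np.cos(v[2]),-np.sin(v[2])],[np.sin(v[2]),np.cos(v[2])]])
    hsv=cv2.cvtColor(im,cv2.COLOR_RGB2HSV)
    m=((hsv[...,0]<25)&(hsv[...,1]>110)&(hsv[...,2]>(80 if name=="top" else 50))).astype(np.uint8)
    n,l,st,c=cv2.connectedComponentsWithStats(m)
    for k in range(1,n):
        X=ray(p,c[k],.023 if name=="top" else .016)[:2];t=R.T@(X-v[:2])*1000
        if st[k][4]>15 and abs(t[0])<160 and abs(t[1])<200: print(np.round(c[k],1),st[k][4],"tray",np.round(t),"world",np.round(X*1000))
    s=env.observe();P=np.array(s["position"][:2]);print("tcp tray",np.round(R.T@(P-v[:2])*1000),s["position"],np.round(s["ft_force"],1))
    if f: cv2.imwrite(f,cv2.cvtColor(im,cv2.COLOR_RGB2BGR))
E
python3 -c "
from h import *
look('side');look('top')"
```

```text
[234.3 152.3] 110 tray [ 117. -107.] world [ 690. -120.]
[282.3 170.7] 18 tray [ -53. -114.] world [ 522. -151.]
[194.4 182.4] 56 tray [124.  78.] world [671.  64.]
[274.8 185.8] 67 tray [-71. -43.] world [494. -82.]
[247.6 217.9] 17 tray [-82. 109.] world [463.  66.]
tcp tray [-48.  38.] [0.50604997 0.0010284  0.01049153] [ 0.7 -0.9  0.4]
[288.3 141.2] 136 tray [ 110. -103.] world [ 682. -117.]
[228.5 145.6] 79 tray [120.  82.] world [667.  67.]
[300.2 195.5] 81 tray [ -62. -115.] world [ 514. -152.]
[277.5 203.4] 48 tray [-77. -43.] world [489. -84.]
tcp tray [-49.  38.] [0.50482627 0.00089908 0.01025563] [0.8 0.6 0.2]
```

{"fn": "servo_tool", "kwargs": {"deltas": "0.3 10 0 0 0 0 0;0.3 12 0 0 0 0 0;0.3 12 0 0 0 0 0;0.3 12 0 0 0 0 0;0.3 12 0 0 0 0 0;0.3 12 0 0 0 0 0;0.3 12 0 0 0 0 0;0.3 10 0 0 0 0 0"}}

```text
time_s: 4.37
position: [0.5921, 0.0255, 0.01]
tool_rot: [[0.963, 0.269, 0.0], [0.269, -0.963, -0.0], [0.0, 0.0, -1.0]]
ft_force: [-0.3, -0.4, -0.2]
grip_width: 0.0258
gripper_force: 0.1
```

{"fn": "servo_tool", "kwargs": {"deltas": "0.3 6 0 0 0 0 0;0.3 4 0 0 0 0 0;0.3 0 0 0 0 0 0"}}

```text
time_s: 4.62
position: [0.6014, 0.0281, 0.0098]
tool_rot: [[0.963, 0.269, 0.0], [0.269, -0.963, -0.0], [0.0, 0.0, -1.0]]
ft_force: [0.2, -0.3, 0.8]
grip_width: 0.0257
gripper_force: 0.0
```

```bash
python3 -c "
from h import *
look('side','pics/side2.png');look('top')"
```

```text
[237.3 151.7] 96 tray [ 112. -115.] world [ 685. -129.]
tcp tray [50. 52.] [0.60091447 0.02798447 0.0096881 ] [-1.8 -0.6  1.3]
[288.3 141.2] 135 tray [ 110. -103.] world [ 682. -117.]
[300.2 195.6] 80 tray [ -62. -115.] world [ 513. -153.]
[276.6 202. ] 64 tray [-72. -41.] world [493. -81.]
tcp tray [49. 52.] [0.60066168 0.0279013  0.00967222] [-0.6 -0.6 -0.5]
```

View pics/side2.png

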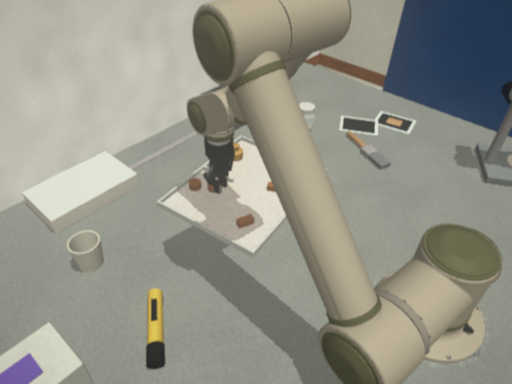

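{"fn": "servo_tool", "kwargs": {"deltas": "0.3 5 0 0 0 0 0;0.3 5 0 0 0 0 0;0.3 0 0 0 0 0 0;0.3 -8 0 0 0 0 0;0.3 -12 0 0 0 0 0;0.3 -5 0 -30 0 0 0;0.3 0 0 -40 0 0 0;0.3 -15 15 -20 0 0 0"}}

```text
time_s: 5.38
position: [0.5772, 0.0068, 0.1032]
tool_rot: [[0.963, 0.271, 0.005], [0.271, -0.963, -0.0], [0.004, 0.001, -1.0]]
ft_force: [0.2, -0.6, 0.4]
grip_width: 0.0254
gripper_force: 0.0
```

{"fn": "servo_tool", "kwargs": {"deltas": "0.3 -20 20 0 0 0 0;0.3 -26 26 0 0 0 0;0.3 -26 26 0 0 0 0;0.3 -26 26 0 0 0 0;0.3 -26 26 0 0 0 0;0.3 -15 12 0 0 0 0;0.3 0 0 0 0 0 0;0.3 0 0 0 0 0 0"}}

```text
time_s: 6.05
position: [0.4779, -0.1634, 0.0997]
tool_rot: [[0.964, 0.266, -0.0], [0.266, -0.964, 0.0], [-0.0, -0.0, -1.0]]
ft_force: [-0.1, -0.3, 0.3]
grip_width: 0.0257
gripper_force: 0.0
```

```bash
python3 -c "
from h import *
look('top');look('side')"
```

```text
[288.3 141.2] 136 tray [ 110. -103.] world [ 682. -117.]
[228.4 145.5] 80 tray [120.  82.] world [667.  67.]
[238.  156.4] 77 tray [83. 57.] world [633.  37.]
[276.8 202.3] 73 tray [-73. -42.] world [492. -82.]
[224.1 211.3] 59 tray [-80. 120.] world [464.  78.]
tcp tray [ -98. -120.] [ 0.47846671 -0.16268214  0.09971263] [-0.5  0.2  0.3]
[235.8 151.4] 115 tray [ 116. -113.] world [ 690. -127.]
[194.3 182.4] 57 tray [125.  79.] world [671.  65.]
[210.3 182.5] 51 tray [87. 53.] world [638.  34.]
tcp tray [ -98. -120.] [ 0.47878378 -0.16227256  0.09969723] [-0.6 -0.2 -0.1]
```

Plug B is at tray (83,57), inside the bay. Next is plug A.

{"fn": "servo_tool", "kwargs": {"deltas": "0.3 -3 0 20 0 0 0;0.3 0 0 25 0 0 0;0.3 0 0 25 0 0 0;0.3 0 0 15 0 0 0;0.3 0 0 5 0 0 0;0.3 6 0 0 0 0 0;0.3 8 0 0 0 0 0;0.3 8 0 0 0 0 0"}}

```text
time_s: 6.82
position: [0.4987, -0.1576, 0.0108]
tool_rot: [[0.963, 0.269, 0.002], [0.269, -0.963, -0.001], [0.002, 0.002, -1.0]]
ft_force: [0.1, 0.6, 0.3]
grip_width: 0.0255
gripper_force: 0.0
```

{"fn": "servo_tool", "kwargs": {"deltas": "0.3 10 0 0 0 0 0;0.3 12 0 0 0 0 0;0.3 12 0 0 0 0 0;0.3 12 0 0 0 0 0;0.3 10 0 0 0 0 0;0.3 6 0 0 0 0 0;0.3 0 0 0 0 0 0"}}

```text
time_s: 7.4
position: [0.5584, -0.1407, 0.0102]
tool_rot: [[0.963, 0.27, 0.002], [0.27, -0.963, -0.001], [0.002, 0.001, -1.0]]
ft_force: [-0.6, 0.3, 0.1]
grip_width: 0.0253
gripper_force: 0.0
```

{"fn": "servo_tool", "kwargs": {"deltas": "0.3 -10 0 0 0 0 0;0.3 -12 0 0 0 0 0;0.3 -12 0 -15 0 0 0;0.3 -10 0 -30 0 0 0;0.3 -20 0 -35 0 0 0;0.3 -20 0 -10 0 0 0;0.3 0 0 0 0 0 0"}}

```text
time_s: 7.98
position: [0.4745, -0.1646, 0.1026]
tool_rot: [[0.964, 0.267, 0.003], [0.267, -0.964, -0.003], [0.002, 0.003, -1.0]]
ft_force: [1.0, -0.7, -0.3]
grip_width: 0.0254
gripper_force: 0.0
```

```bash
python3 -c "
from h import *
look('top');look('side')"
```

```text
[288.2 141.2] 137 tray [ 110. -102.] world [ 682. -117.]
[228.5 145.6] 79 tray [120.  82.] world [667.  67.]
[238.  156.4] 77 tray [83. 57.] world [633.  37.]
[294.6 171.6] 22 tray [  13. -109.] world [ 587. -136.]
[276.8 202.1] 69 tray [-72. -41.] world [493. -81.]
[224.1 211.5] 58 tray [-80. 120.] world [463.  77.]
tcp tray [-101. -121.] [ 0.47531899 -0.16416258  0.10119882] [-0.6 -0.1 -0.8]
[235.8 151.4] 111 tray [ 117. -114.] world [ 690. -127.]
[194.4 182.3] 55 tray [125.  78.] world [672.  64.]
[210.2 182.6] 52 tray [87. 53.] world [638.  34.]
tcp tray [-101. -121.] [ 0.47576255 -0.16385741  0.10016272] [-0.5 -0.4  0.1]
```

{"fn": "servo_tool", "kwargs": {"deltas": "0.3 20 8 0 0 0 0;0.3 26 10 0 0 0 0;0.3 26 10 0 0 0 0;0.3 23 10 0 0 0 0;0.3 10 4 0 0 0 -0.06;0.3 0 0 0 0 0 -0.122;0.3 0 0 0 0 0 -0.122;0.3 0 0 0 0 0 -0.122"}}

```text
time_s: 8.75
position: [0.5888, -0.1753, 0.0979]
tool_rot: [[0.762, 0.648, -0.002], [0.648, -0.762, 0.001], [-0.001, -0.002, -1.0]]
ft_force: [-0.2, 0.1, 0.3]
grip_width: 0.0255
gripper_force: 0.0
```

{"fn": "servo_tool", "kwargs": {"deltas": "0.3 0 0 0 0 0 -0.122;0.3 0 0 0 0 0 -0.122;0.3 0 0 0 0 0 -0.122;0.3 0 0 0 0 0 -0.122;0.3 0 0 0 0 0 -0.122;0.3 0 0 0 0 0 -0.122;0.3 0 0 0 0 0 -0.122;0.3 0 0 0 0 0 -0.122"}}

```text
time_s: 9.42
position: [0.5887, -0.1753, 0.0981]
tool_rot: [[-0.109, 0.994, -0.002], [0.994, 0.109, 0.001], [0.001, -0.002, -1.0]]
ft_force: [0.4, -1.1, 0.1]
grip_width: 0.0254
gripper_force: 0.0
```

{"fn": "servo_tool", "kwargs": {"deltas": "0.3 0 0 0 0 0 -0.06;0.3 0 0 0 0 0 0;0.3 0 0 0 0 0 0"}}

```text
time_s: 9.67
position: [0.5885, -0.1755, 0.0986]
tool_rot: [[-0.161, 0.987, -0.001], [0.987, 0.161, 0.001], [0.001, -0.001, -1.0]]
ft_force: [-0.3, -0.2, 0.7]
grip_width: 0.0255
gripper_force: 0.0
```

```bash
python3 -c "
from h import *
look('top','pics/top3.png');look('side');print(env.observe()['q'])"
```

```text
[288.5 141. ] 135 tray [ 111. -104.] world [ 683. -118.]
[228.5 145.6] 80 tray [120.  82.] world [667.  67.]
[238.  156.4] 76 tray [83. 57.] world [633.  37.]
tcp tray [   9. -148.] [ 0.58851599 -0.17558914  0.0987945 ] [0.3 0.4 0.8]
[235.2 145.8] 18 tray [ 136. -137.] world [ 713. -148.]
[235.6 153.4] 91 tray [ 111. -105.] world [ 683. -119.]
[194.4 182.3] 57 tray [125.  78.] world [672.  64.]
[210.2 182.7] 55 tray [87. 53.] world [637.  34.]
[277.6 185.1] 22 tray [-77. -50.] world [490. -90.]
tcp tray [   9. -148.] [ 0.58850123 -0.17570382  0.09902076] [ 0.2  0.4 -0.1]
[-2.76541200e+01  3.48464405e+01  7.46880781e+01  2.45314978e-03
  7.05168839e+01 -3.69012014e+01]
```

View pics/top3.png

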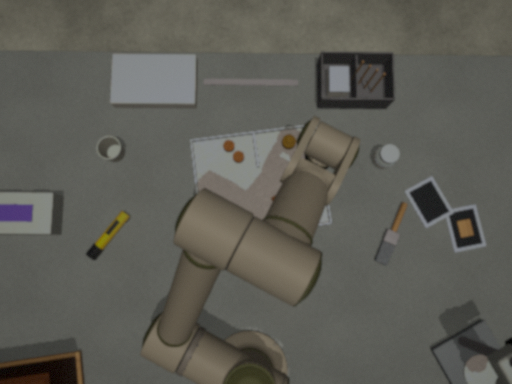

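The arm hides A from the top camera; the home plug (228,146) and B (238,156) are in place. I'll check A with the wrist camera.

```bash
python3 -c "
from h import *
look('wrist','pics/w1.png')"
```

```text
[143.2  53.7] 2360 tray [-71. -42.] world [495. -82.]
[392.1 148.9] 3300 tray [ 114. -105.] world [ 687. -119.]
[256.4 148. ] 1718 tray [  10. -107.] world [ 583. -135.]
tcp tray [   9. -148.] [ 0.58846778 -0.17575358  0.09922797] [-0.1 -0.7  0.6]
```

View pics/w1.png

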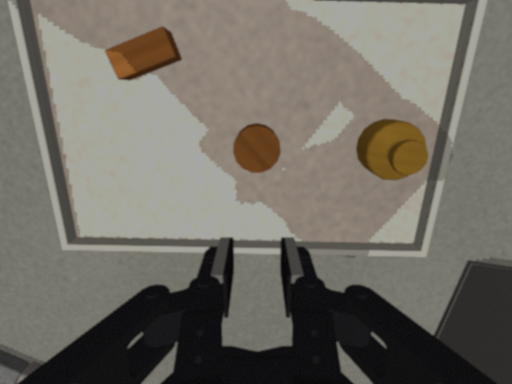

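A (256,148) lies dead ahead of the finger gap, with the weight (392,149) and key (143,54) well clear. Descend and push left.

{"fn": "servo_tool", "kwargs": {"deltas": "0.3 0 0 20 0 0 0;0.3 0 0 25 0 0 0;0.3 0 0 25 0 0 0;0.3 0 0 14 0 0 0;0.3 0 0 4 0 0 0;0.3 6 0 0 0 0 0;0.3 8 0 0 0 0 0;0.3 8 0 0 0 0 0"}}

```text
time_s: 10.48
position: [0.5852, -0.1537, 0.0129]
tool_rot: [[-0.162, 0.987, 0.002], [0.987, 0.162, -0.001], [-0.001, 0.002, -1.0]]
ft_force: [0.4, -0.1, 0.0]
grip_width: 0.026
gripper_force: 0.0
```

{"fn": "servo_tool", "kwargs": {"deltas": "0.3 10 0 0 0 0 0;0.3 12 0 0 0 0 0;0.3 12 0 0 0 0 0;0.3 12 0 0 0 0 0;0.3 12 0 0 0 0 0;0.3 12 0 0 0 0 0;0.3 12 0 0 0 0 0;0.3 12 0 0 0 0 0"}}

```text
time_s: 11.15
position: [0.5693, -0.0602, 0.0117]
tool_rot: [[-0.162, 0.987, 0.0], [0.987, 0.162, -0.0], [-0.0, 0.0, -1.0]]
ft_force: [0.0, -0.7, 0.7]
grip_width: 0.0259
gripper_force: 0.2
```

{"fn": "servo_tool", "kwargs": {"deltas": "0.3 12 0 0 0 0 0;0.3 12 0 0 0 0 0;0.3 12 0 0 0 0 0;0.3 12 0 0 0 0 0;0.3 12 0 0 0 0 0;0.3 12 0 0 0 0 0;0.3 12 0 0 0 0 0;0.3 10 0 0 0 0 0"}}

```text
time_s: 11.82
position: [0.554, 0.0326, 0.0117]
tool_rot: [[-0.163, 0.987, -0.0], [0.987, 0.163, 0.0], [0.0, -0.0, -1.0]]
ft_force: [0.9, -0.3, -0.0]
grip_width: 0.0255
gripper_force: 0.2
```

```bash
python3 -c "
from h import *
look('wrist');look('side');look('top')"
```

```text
[ 81.8 146.3] 5708 tray [-79. 119.] world [465.  77.]
[256.5 216.9] 4252 tray [ 5. 85.] world [552.  54.]
[477.8 228.8] 4421 tray [120.  81.] world [666.  66.]
[402.5 268.6] 4264 tray [85. 56.] world [635.  37.]
[157.6 374.1] 356 tray [-55. -25.] world [508. -62.]
tcp tray [ 4. 65.] [0.55352256 0.0339576  0.01164202] [-1.4  2.2 -0.7]
[193.9 182. ] 48 tray [127.  78.] world [674.  64.]
[210.6 181.9] 17 tray [88. 50.] world [639.  31.]
[273.8 185.2] 48 tray [-68. -43.] world [498. -83.]
tcp tray [ 4. 63.] [0.55383092 0.03288525 0.01164881] [-0.3 -0.7  0.1]
[288.3 141.2] 136 tray [ 110. -103.] world [ 682. -117.]
[228.6 144.5] 60 tray [123.  81.] world [670.  67.]
[276.6 202. ] 65 tray [-72. -41.] world [493. -81.]
tcp tray [ 4. 62.] [0.55418911 0.03197381 0.01171062] [-0.7  0.   0.7]
```

{"fn": "servo_tool", "kwargs": {"deltas": "0.3 10 0 0 0 0 0;0.3 8 0 0 0 0 0;0.3 6 0 0 0 0 0;0.3 0 0 0 0 0 0;0.3 -8 0 0 0 0 0;0.3 -12 0 0 0 0 0;0.3 -10 0 -20 0 0 0;0.3 0 0 -40 0 0 0"}}

```text
time_s: 12.63
position: [0.5538, 0.0227, 0.0689]
tool_rot: [[-0.16, 0.987, -0.008], [0.987, 0.16, 0.001], [0.002, -0.008, -1.0]]
ft_force: [0.8, -1.3, -1.2]
grip_width: 0.0259
gripper_force: 0.0
```

{"fn": "servo_tool", "kwargs": {"deltas": "0.3 0 0 -30 0 0 0.06;0.3 0 0 0 0 0 0.123;0.3 0 0 0 0 0 0.123;0.3 0 0 0 0 0 0.123;0.3 0 0 0 0 0 0.123;0.3 0 0 0 0 0 0.123;0.3 0 0 0 0 0 0.123;0.3 0 0 0 0 0 0.123"}}

```text
time_s: 13.3
position: [0.5555, 0.0238, 0.1017]
tool_rot: [[0.693, 0.721, 0.0], [0.721, -0.693, -0.0], [-0.0, 0.0, -1.0]]
ft_force: [0.0, 0.4, 0.1]
grip_width: 0.0257
gripper_force: 0.0
```

{"fn": "servo_tool", "kwargs": {"deltas": "0.3 0 0 0 0 0 0.123;0.3 0 0 0 0 0 0.123;0.3 0 0 0 0 0 0.123;0.3 0 0 0 0 0 0.123;0.3 0 0 0 0 0 0.123;0.3 0 0 0 0 0 0.06;0.3 0 0 0 0 0 0;0.3 0 0 0 0 0 0"}}

```text
time_s: 13.97
position: [0.5554, 0.0242, 0.1017]
tool_rot: [[0.99, 0.138, 0.0], [0.138, -0.99, -0.0], [0.0, 0.0, -1.0]]
ft_force: [1.1, -0.2, 0.5]
grip_width: 0.0256
gripper_force: 0.0
```

```bash
python3 -c "
from h import *
look('wrist');look('side');look('top');print(env.observe()['tool_rot'])"
```

```text
[217.9  38.2] 2381 tray [124.  81.] world [670.  67.]
[479.8  57.2] 4007 tray [ 112. -104.] world [ 684. -118.]
[254.3  96.2] 1919 tray [85. 56.] world [636.  36.]
[189.1 199.2] 1611 tray [  4. 110.] world [548.  79.]
[362.2 270.3] 903 tray [-64. -42.] world [501. -80.]
[178.2 277.2] 704 tray [-71. 125.] world [471.  84.]
tcp tray [ 4. 55.] [0.55539366 0.02446942 0.1016679 ] [ 0.4  0.1 -0.3]
[274.8 185.1] 47 tray [-70. -45.] world [496. -85.]
tcp tray [ 4. 55.] [0.55536057 0.02463992 0.10169548] [-0.4 -0.  -0.1]
[288.2 141.2] 135 tray [ 110. -103.] world [ 682. -117.]
[276.6 202. ] 65 tray [-72. -41.] world [493. -81.]
tcp tray [ 4. 55.] [0.55532228 0.02483838 0.10168834] [0.4 1.  0.3]
[[ 9.90380127e-01  1.38373416e-01  3.17957985e-05]
 [ 1.38373418e-01 -9.90380126e-01 -6.30774701e-05]
 [ 2.27616819e-05  6.68703662e-05 -9.99999998e-01]]
```

{"fn": "servo_tool", "kwargs": {"deltas": "0.3 -12 -20 0 0 0 0;0.3 -12 -20 0 0 0 0;0.3 -7 -15 0 0 0 0;0.3 0 0 0 0 0 0;0.3 0 0 20 0 0 0;0.3 0 0 25 0 0 0;0.3 0 0 20 0 0 0;0.3 0 0 0 0 0 0"}}

```text
time_s: 14.78
position: [0.5158, 0.075, 0.0337]
tool_rot: [[0.99, 0.138, -0.006], [0.138, -0.99, 0.0], [-0.006, -0.001, -1.0]]
ft_force: [0.0, -0.6, -0.5]
grip_width: 0.0256
gripper_force: 0.0
```

```bash
python3 -c "
from h import *
look('wrist')"
```

```text
[369.8  31.4] 4873 tray [84. 55.] world [634.  36.]
[256.9 188.4] 3272 tray [  4. 109.] world [548.  79.]
[488.  293.5] 2971 tray [-69. -42.] world [497. -81.]
[252.  307.9] 2040 tray [-80. 113.] world [464.  70.]
tcp tray [-27. 110.] [0.51667944 0.07499675 0.03555205] [ 0.5 -1.   0.3]
```

{"fn": "servo_tool", "kwargs": {"deltas": "0.3 0 0 15 0 0 0;0.3 0 0 9 0 0 0;0.3 4 0 0 0 0 0;0.3 6 0 0 0 0 0;0.3 8 0 0 0 0 0;0.3 10 0 0 0 0 0;0.3 12 0 0 0 0 0;0.3 12 0 0 0 0 0"}}

```text
time_s: 15.5
position: [0.5702, 0.0829, 0.0137]
tool_rot: [[0.99, 0.138, 0.002], [0.138, -0.99, -0.0], [0.002, 0.0, -1.0]]
ft_force: [-0.3, 0.1, 1.1]
grip_width: 0.0257
gripper_force: 0.0
```

{"fn": "servo_tool", "kwargs": {"deltas": "0.3 12 0 0 0 0 0;0.3 10 0 0 0 0 0;0.3 6 0 0 0 0 0;0.3 4 0 0 0 0 0;0.3 0 0 0 0 0 0;0.3 -8 0 0 0 0 0;0.3 -12 0 0 0 0 0;0.3 -10 0 -20 0 0 0"}}

```text
time_s: 16.17
position: [0.567, 0.0829, 0.0299]
tool_rot: [[0.991, 0.137, -0.007], [0.137, -0.991, 0.0], [-0.007, -0.001, -1.0]]
ft_force: [-0.5, -0.1, -0.3]
grip_width: 0.0259
gripper_force: 0.0
```

{"fn": "servo_tool", "kwargs": {"deltas": "0.3 0 0 -40 0 0 0;0.3 -20 10 -30 0 0 0;0.3 -30 20 0 0 0 0;0.3 -30 20 0 0 0 0;0.3 -30 20 0 0 0 0;0.3 0 0 0 0 0 0;0.3 0 0 0 0 0 0"}}

```text
time_s: 16.75
position: [0.4694, -0.0021, 0.103]
tool_rot: [[0.991, 0.135, -0.0], [0.135, -0.991, 0.0], [-0.0, -0.0, -1.0]]
ft_force: [0.5, -0.9, -0.3]
grip_width: 0.0254
gripper_force: 0.0
```

```bash
python3 -c "
from h import *
look('wrist');look('side','pics/side9.png');look('top')"
```

```text
[358.  181.7] 1508 tray [-70. -43.] world [496. -83.]
[160.7 191.3] 1632 tray [-78. 119.] world [465.  76.]
tcp tray [-84.  41.] [ 0.47057403 -0.00165217  0.10304207] [ 1.  -0.1  0.3]
[235.7 151.9] 132 tray [ 115. -111.] world [ 688. -125.]
[194.5 182.5] 58 tray [124.  79.] world [671.  64.]
[210.2 182.9] 57 tray [86. 54.] world [637.  35.]
[274.8 185.1] 52 tray [-70. -45.] world [496. -85.]
[198.2 193. ] 70 tray [ 86. 107.] world [630.  88.]
tcp tray [-83.  41.] [ 0.47118202 -0.00131477  0.10294239] [ 0.4  0.7 -0.4]
[288.3 141.2] 135 tray [ 110. -103.] world [ 682. -117.]
[228.6 145.5] 77 tray [120.  81.] world [667.  67.]
[238.  156.4] 77 tray [83. 57.] world [633.  37.]
[220.6 159.2] 78 tray [ 81. 111.] world [624.  91.]
tcp tray [-83.  41.] [ 0.47144162 -0.00108571  0.10278405] [-0.5  0.1  0.5]
```

View pics/side9.png

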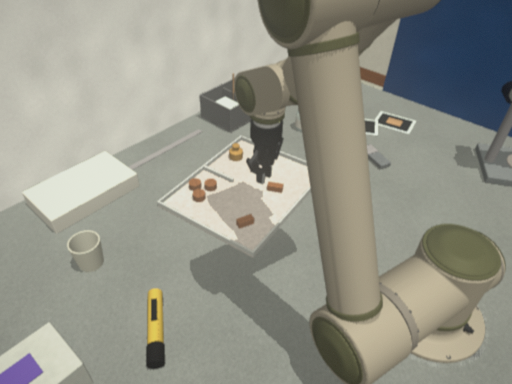

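All three plugs lie flat in the left bay at (194,184), (210,184) and (198,194). The keys and weight haven't moved, and the gripper is clear.

```bash
python3 -c "
from rig import env
print(env.close_job())"
```

```text
the job is handed in; nothing more can be done
None
```

I swept both plugs into the left bay beside the third plug and handed the job in after about 17 s on the robot clock. In the last pictures all three plugs lay flat inside the bay, and the keys and weight had not measurably moved; the hand-in returned no verdict.

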